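# Uncover the yellow-rimmed sealing fixture

### The arm

A 6-joint arm with a two-finger parallel gripper is mounted at the origin on the work surface. World frame = base frame: x ahead of the robot, y to its left, z up, the work surface at z = 0. Lengths are in m, angles in rad, forces in N, time in s.
With the tool pointing down it reaches from about 0.35 to 0.775 m from the base axis. Payload 7.3 kg.
Tool frame: the origin (TCP) lies on the centre line of the jaws, within the pads' length; the fingertips stand 8 mm ahead of it and the grasp point (between the pads) lies 11 mm behind it (robot.tip_reach is the distance from the TCP to the fingertips, in m); z points along the fingers, y is the direction in which the jaws open and shut (so a half turn about z gives the same grasp; the last joint's range is limited). The gripper opens to 92 mm and grips with 3 to 60 N. Pads are 19 mm wide; open, the fingers measure 130 mm over their backs; the gripper's body (75 mm by 190 mm) begins 47 mm behind the grasp point.
Start: joints at [0.975, 0.342, 1.524, -0, 1.275, -0.146], TCP at [0.228, 0.473, 0.235] pointing down, gripper open.
Joint ranges: [-2.53, 2.53], [-0.77, 2.02], [0.04, 2.7], [-1, 4.14], [0.28, 2.66], [-3.11, 3.11]. Speed limits (rad/s): [2.57, 2.57, 3.14, 3.14, 3.14, 3.14].

### API

Orientations are given as a 3x3 rotation matrix whose columns are the frame's x, y, z axes.
In Python, from bench import robot, get_image, camera_params gives the robot as it stands.
- The arm moves only by the tool send_rows, never from a script. Its argument "plan" is a list of rows, each an object with "offset": the shift along the tool's x, y, z in units of 25 mm (1.0 is 25 mm), a list of three; "rotation": the turn, a rotation vector about the tool's x, y, z in units of 6 degrees (1.0 is 6 degrees), a list of three; "claw": the opening, from 0 (shut) to 1 (fully open). In form: [{"offset": [x, y, z], "rotation": [wx, wy, wz], "claw": claw}, ...]. A call has 1 to 10 rows; each row shifts and turns the pose as measured when the row begins, along the tool's axes as they then stand; what a row does not reach is not made up. A row lasts 1/8 s, in which the tool goes at most 62.5 mm and 10.7 degrees, less where a joint would pass 70% of its speed; a pose out of reach is approached as far as the arm can. A call is refused whole if a number of a shift passes 1 or a number of a turn 1, either way. A call with a gripper value outside its range is refused whole. The fingers move at their own pace and stop on an object; "grip_force" is the grip in N (left out, the last holds). Time passes only in rows, so rows that do not move let the fingers close. It gives the time, the measured TCP pose, the force and the opening at its end, in the units of the state.
- robot.read_state(): the state, without advancing time (a new reading comes with each control period).
- get_image(name): name is "scene" or "top"; returns (picture, depth): 384x512x3 uint8, red, green, blue; 384x512 float32, m along the optical axis (not along the pixel's ray), 0 where there is no reading.
- camera_params(name): a dict with "K" (3x3 intrinsics, pixels), "position" and "orientation" of the camera in the world. Camera axes: x right, y down, z forward; pixel columns grow to the right and rows downward; lengths in m; the calibration is good to about 2 mm. A picture is of the moment at which its call begins. camera_params takes no time and is no camera call.
- robot.job_done(): hands the job in, once; it reports no verdict.
The state is a dict: "clock": time; "joint_pos": joint angles; "joint_vel": joint speeds; "joint_efforts": joint torques, N m; "eef_pos": TCP position; "eef_rot": TCP orientation; "contact_force": force on the tool from outside, world axes, zero at the start; "torque": the same for the moment, N m; "grip_width": finger opening in m.
Only numpy, scipy, OpenCV 4.12 (cv2) and the standard library are available. Lean on these libraries where they do the work, as an engineer would, in place of code of your own. Each camera call takes 0.05 s, during which the arm holds its last target.

### The job

The next batch goes into the wooden sealing fixture with the yellow rim: lift its loose cover off by the knob and set it down flat, right side up, in the middle of the round green pad. Lower it onto the pad before letting go rather than dropping it, and leave the cover of the blue-rimmed fixture where it is.

Things in the scene. Friction and masses are not known exactly. Their poses are not given: they have to be found in the camera images.
- yellow_cover: Loose cover of the yellow-rimmed fixture, 0.2 to 0.35 kg. Grey locating block 54x84x8 mm below, aluminium plate 90x120x5 mm (120 along y), upright round black knob, 30 mm diameter, 42 mm tall, in its middle. Origin: centre of the block's underside, straight under the knob; z up; knob from z = 13 to 55 mm. Its plate lies on the rim, the block hangs 8 mm into the opening with 6 mm play: lift it straight up.
- yellow_fixture: The fixture to be uncovered: a wooden two-pocket sealing nest with a yellow rim, fixed to the table. 114 x 144 mm (144 along y), 45 mm high, opening 66 x 96 mm in the top. Origin: centre of its underside, on the table; z up. The yellow rim shows as a 12 mm border around its cover.
- rest_pad: Round flat green pad fixed to the table, 210 mm in diameter, 6 mm thick: the place for the cover. Origin: centre of its underside, on the table; z up, top at z = 6 mm.
- blue_cover: Bystander, to be left alone: the same kind of cover, lying on the same kind of fixture but with a blue rim. Same shape and origin as the other cover.
Mind the look-alikes: they are no part of the job. What is shaped like the yellow_cover but red or turquoise is not meant.

How it is judged:
By the outcome, as a careful person would: the job done as asked, in the order asked, and still so for the second after the job is handed in, with the robot touching nothing.
It also fails if it takes over 38 s, if anything falls off the work surface, if the arm or the gripper's body presses on something with over 40 N, if the wrist force passes 120 N, or if a joint passes its speed limit or range.

## Working session

There is one attempt and no reset: what is moved stays moved. The work goes in short steps, Python scripts to look and compute and a tool call to move; the robot and the scene stay as the last step left them, time stands still between calls to the robot, and variables do not carry over. Pictures are saved under pics/ and viewed, and the job is handed in when it is done.

Besides the shell and the picture viewer there is one more tool, called in YAML: its name, and indented under it one key for each argument. send_rows: Moves the arm, as the interface text tells. Its arguments: {"type":"object","properties":{"plan":{"type":"array"},"grip_force":{"type":"number"}},"required":["plan"]}

```bash
mkdir -p pics; ls; python3 - <<'E'
from bench import robot,get_image,camera_params
import cv2,numpy as np
for n in("scene","top"):
    p,d=get_image(n); cv2.imwrite(f"pics/{n}0.png",p[:,:,::-1]); np.savez(f"{n}0.npz",p=p,d=d)
    c=camera_params(n); print(n,c)
s=robot.read_state();print(s)
E
```

```text
pics
scene {'K': array([[455.91308931,   0.        , 252.112539  ],
       [  0.        , 455.91308931, 191.38797698],
       [  0.        ,   0.        ,   1.        ]]), 'position': array([0.9604747 , 0.50993473, 0.88124269]), 'orientation': array([[-0.72335057,  0.48985322, -0.48662899],
       [ 0.6903086 ,  0.5287904 , -0.49381652],
       [ 0.01542713, -0.69312664, -0.72065073]])}
top {'K': array([[388.866275  ,   0.        , 256.74513839],
       [  0.        , 388.866275  , 190.96463158],
       [  0.        ,   0.        ,   1.        ]]), 'position': array([ 0.20212504, -0.06494182,  1.16686957]), 'orientation': array([[-1.69346235e-02, -9.83528000e-01,  1.79960808e-01],
       [-9.99850824e-01,  1.72697210e-02,  2.95380159e-04],
       [-3.39838760e-03, -1.79928960e-01, -9.83673737e-01]])}
{'clock': 0.1, 'joint_pos': array([ 9.74980254e-01,  3.42655792e-01,  1.52486064e+00, -5.69289821e-06,
        1.27539889e+00, -1.45986667e-01]), 'joint_vel': array([ 0.00079449, -0.00138868, -0.00364242,  0.0006545 , -0.00101123,
        0.00173245]), 'joint_efforts': array([ 2.07288984e-03, -4.32001269e+01, -2.44696140e+01,  7.20398873e-02,
        5.26024529e-02, -6.43196677e-05]), 'eef_pos': array([0.22806746, 0.4725143 , 0.23413426]), 'eef_rot': array([[-9.00521945e-01,  4.34809938e-01, -7.37752091e-04],
       [ 4.34810524e-01,  9.00521295e-01, -1.09781552e-03],
       [ 1.87020369e-04, -1.30938934e-03, -9.99999125e-01]]), 'contact_force': array([0.10256202, 0.30787538, 0.46866201]), 'torque': array([-0.02875087,  0.0018188 ,  0.02492801]), 'grip_width': 0.09203340285106318}
```

View pics/scene0.png

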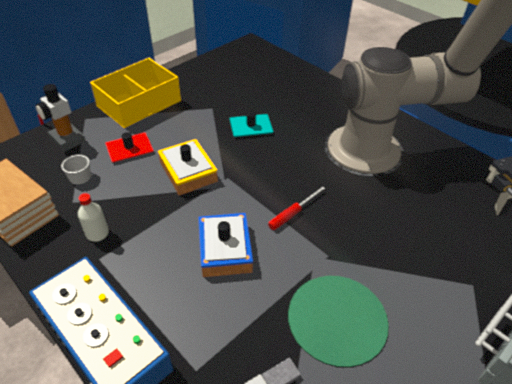

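View pics/top0.png

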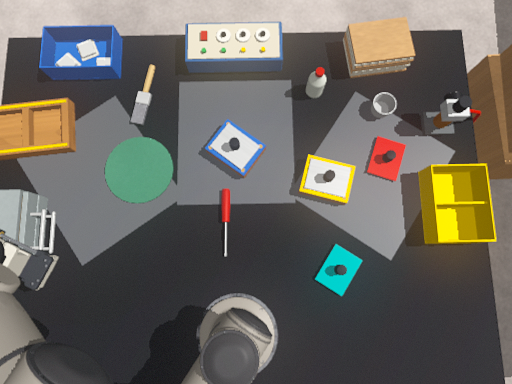

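Candidates (top image): yellow rim (328,178), blue rim (235,146), red cover (387,157), turquoise cover (340,270). The one with the yellow rim around an aluminium plate fits. I'll measure it and confirm it in a crop.

```bash
cat > h.py <<'E'
import cv2,numpy as np
from bench import camera_params
def ray(n,u,v,z):
    c=camera_params(n);K=c["K"];d=c["orientation"]@np.array([(u-K[0,2])/K[0,0],(v-K[1,2])/K[1,1],1.]);p=c["position"]
    return p+d*(z-p[2])/d[2]
def big(m):
    cs,_=cv2.findContours(m.astype(np.uint8),cv2.RETR_EXTERNAL,cv2.CHAIN_APPROX_NONE)
    return max(cs,key=cv2.contourArea)
E
python3 - <<'E'
from h import *
out=[]
for n,(x0,x1,y0,y1) in {"top":(285,370,140,220),"scene":(145,230,125,205)}.items():
    p=np.load(n+"0.npz")["p"];hsv=cv2.cvtColor(p,cv2.COLOR_RGB2HSV)
    out.append(cv2.resize(p[y0:y1,x0:x1,::-1],(400,400),interpolation=cv2.INTER_CUBIC))
    H,S,V=cv2.split(hsv)
    g=(H>60)&(H<85)&(S>80)&(V>40)
    if n=="top": g[:, 200:]=0
    else: g[:250]=0
    c=big(g); P=np.array([ray(n,u,v,.006)[:2] for u,v in c[:,0]]).astype(np.float32)
    print(n,"pad",cv2.fitEllipse(P))
    # plate
    w=np.zeros(H.shape,bool);w[y0:y1,x0:x1]=1
    pl=w&(S<60)&(V>150); c=big(pl); P=np.array([ray(n,u,v,.05)[:2] for u,v in c[:,0]]).astype(np.float32)
    print("plate",cv2.minAreaRect(P))
    ye=w&(H>18)&(H<35)&(S>150)&(V>170);c=big(ye);P=np.array([ray(n,u,v,.045)[:2] for u,v in c[:,0]]).astype(np.float32)
    print("rim",cv2.minAreaRect(P))
    k=w&(V<60); hull=cv2.convexHull(c); mm=np.zeros(H.shape,np.uint8);cv2.fillPoly(mm,[hull],1)
    k&=mm>0; kc=big(cv2.erode(mm,np.ones((7,7)))*k); 
    pts=kc[:,0]; print("knob bbox",cv2.boundingRect(kc), cv2.minAreaRect(kc))
    d=np.load(n+"0.npz")["d"]
    cp=camera_params(n)
    m=np.zeros(H.shape,np.uint8);cv2.drawContours(m,[kc],-1,1,-1)
    vv,uu=np.nonzero(m);z=d[vv,uu];K=cp["K"]
    X=np.c_[(uu-K[0,2])/K[0,0]*z,(vv-K[1,2])/K[1,1]*z,z]@cp["orientation"].T+cp["position"]
    t=X[(X[:,2]>.085)&(X[:,2]<.1)];print("knob top",len(t),t.mean(0),t.min(0),t.max(0))
cv2.imwrite("pics/crop.png",np.hstack(out))
E
```

```text
top pad ((0.48911482095718384, 0.29642900824546814), (0.20527693629264832, 0.20792929828166962), 24.17567253112793)
plate ((0.44319581985473633, -0.27159804105758667), (0.12033811956644058, 0.0918859988451004), 74.74427795410156)
rim ((0.4422215223312378, -0.2723628580570221), (0.14402368664741516, 0.11618590354919434), 74.17723083496094)Traceback (most recent call last):
  File "<stdin>", line 19, in <module>
  File "h.py", line 8, in big
    return max(cs,key=cv2.contourArea)
ValueError: max() iterable argument is empty
```

```bash
python3 - <<'E'
from h import *
out=[]
for n,(x0,x1,y0,y1) in {"top":(285,370,140,220),"scene":(145,230,125,205)}.items():
    z_=np.load(n+"0.npz");p=z_["p"];d=z_["d"];H,S,V=cv2.split(cv2.cvtColor(p,cv2.COLOR_RGB2HSV))
    out.append(cv2.resize(p[y0:y1,x0:x1,::-1],(400,400),interpolation=cv2.INTER_CUBIC))
    w=np.zeros(H.shape,bool);w[y0:y1,x0:x1]=1
    if n=="scene":
        g=(H>60)&(H<85)&(S>80)&(V>40);g[:250]=0
        P=np.array([ray(n,u,v,.006)[:2] for u,v in big(g)[:,0]]).astype(np.float32);print("pad",cv2.fitEllipse(P))
        P=np.array([ray(n,u,v,.05)[:2] for u,v in big(w&(S<60)&(V>150))[:,0]]).astype(np.float32);print("plate",cv2.minAreaRect(P))
    cp=camera_params(n);K=cp["K"];vv,uu=np.nonzero(w&(d>0));z=d[vv,uu]
    X=np.c_[(uu-K[0,2])/K[0,0]*z,(vv-K[1,2])/K[1,1]*z,z]@cp["orientation"].T+cp["position"]
    r=np.hypot(X[:,0]-.443,X[:,1]+.272)<.05
    t=X[(X[:,2]>.085)&(X[:,2]<.1)&r];print("knob top",len(t),t.mean(0),t.min(0),t.max(0),(t.min(0)+t.max(0))/2)
    t=X[r&(X[:,2]<.06)];print("plate z",np.median(t[:,2]))
    b=w&(V<70);b[:y0+15]=0
    n_,l,st,ce=cv2.connectedComponentsWithStats(b.astype(np.uint8))
    print([ (s[:5].tolist(),c.round(1).tolist()) for s,c in zip(st,ce) if s[4]>30])
cv2.imwrite("pics/crop.png",np.hstack(out))
E
```

```text
knob top 85 [ 0.44436836 -0.27147381  0.09086565] [ 0.43049391 -0.28542205  0.08565729] [ 0.45908002 -0.2585195   0.09485837] [ 0.44478696 -0.27197077  0.09025783]
plate z 0.04936699163724412
[([0, 0, 512, 384, 196454], [255.5, 191.5]), ([285, 204, 18, 16, 131], [290.5, 214.3])]
pad ((0.49268215894699097, 0.29942458868026733), (0.20747452974319458, 0.20945453643798828), 19.624557495117188)
plate ((0.44588857889175415, -0.26868385076522827), (0.12158950418233871, 0.08984799683094025), 75.40518951416016)
knob top 77 [ 0.44642291 -0.26732369  0.09039831] [ 0.4323955  -0.28389307  0.08506599] [ 0.45879474 -0.25291103  0.09476084] [ 0.44559512 -0.26840205  0.08991341]
plate z 0.04916356930427468
[([0, 0, 512, 384, 195384], [255.9, 191.6]), ([218, 140, 12, 39, 327], [225.1, 156.4]), ([181, 145, 10, 17, 135], [185.5, 152.8]), ([145, 177, 79, 28, 737], [180.0, 195.6])]
```

View pics/crop.png

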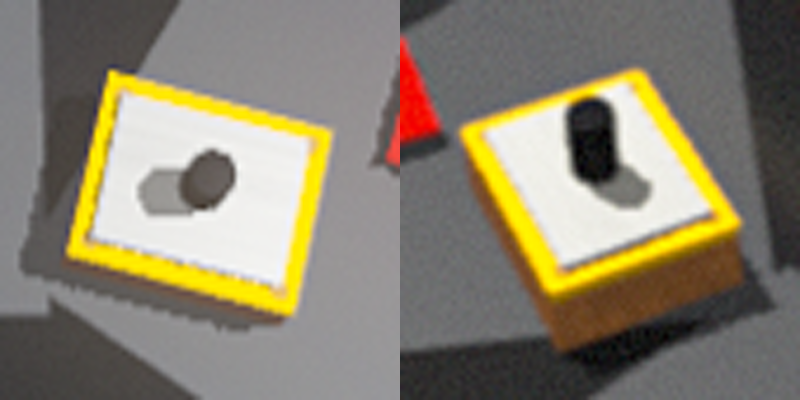

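The crop confirms it: yellow rim and aluminium plate with a black knob, at (328,178) in top and (187,158) in scene. The cover is at about (0.445,-0.270) and the pad at about (0.491,0.298). I'll keep the tool's yaw constant and go around outwards.

send_rows:
  plan:
    - {"offset": [-1, 0, 0], "rotation": [0, 0, 0], "claw": 1}
    - {"offset": [-1, 0, 0], "rotation": [0, 0, 0], "claw": 1}
    - {"offset": [-1, 0, 0], "rotation": [0, 0, 0], "claw": 1}
    - {"offset": [-1, 0, 0], "rotation": [0, 0, 0], "claw": 1}
    - {"offset": [-1, 0, 0], "rotation": [0, 0, 0], "claw": 1}
    - {"offset": [-1, 0, 0], "rotation": [0, 0, 0], "claw": 1}
    - {"offset": [-1, 0, 0], "rotation": [0, 0, 0], "claw": 1}
    - {"offset": [-1, 0, 0], "rotation": [0, 0, 0], "claw": 1}
    - {"offset": [-1, 0, 0], "rotation": [0, 0, 0], "claw": 1}
    - {"offset": [-1, 0, 0], "rotation": [0, 0, 0], "claw": 1}

```text
clock: 1.35
eef_pos: [0.457, 0.3599, 0.2292]
eef_rot: [[-0.902, 0.431, -0.008], [0.432, 0.902, -0.007], [0.005, -0.01, -1.0]]
contact_force: [0.2, -0.7, -0.7]
grip_width: 0.0923
```

send_rows:
  plan:
    - {"offset": [-0.47, -1, 0], "rotation": [0, 0, 0], "claw": 1}
    - {"offset": [-0.47, -1, 0], "rotation": [0, 0, 0], "claw": 1}
    - {"offset": [-0.47, -1, 0], "rotation": [0, 0, 0], "claw": 1}
    - {"offset": [-0.47, -1, 0], "rotation": [0, 0, 0], "claw": 1}
    - {"offset": [-0.47, -1, 0], "rotation": [0, 0, 0], "claw": 1}
    - {"offset": [-0.47, -1, 0], "rotation": [0, 0, 0], "claw": 1}
    - {"offset": [-0.47, -1, 0], "rotation": [0, 0, 0], "claw": 1}
    - {"offset": [-0.47, -1, 0], "rotation": [0, 0, 0], "claw": 1}
    - {"offset": [-0.47, -1, 0], "rotation": [0, 0, 0], "claw": 1}
    - {"offset": [-0.47, -1, 0], "rotation": [0, 0, 0], "claw": 1}

```text
clock: 2.6
eef_pos: [0.4538, 0.0748, 0.2269]
eef_rot: [[-0.902, 0.431, -0.017], [0.431, 0.902, -0.01], [0.011, -0.016, -1.0]]
contact_force: [1.7, 0.2, -0.9]
grip_width: 0.0919
```

send_rows:
  plan:
    - {"offset": [-0.47, -1, 0], "rotation": [0, 0, 0], "claw": 1}
    - {"offset": [-0.47, -1, 0], "rotation": [0, 0, 0], "claw": 1}
    - {"offset": [-0.47, -1, 0], "rotation": [0, 0, 0], "claw": 1}
    - {"offset": [-0.47, -1, 0], "rotation": [0, 0, 0], "claw": 1}
    - {"offset": [-0.47, -1, 0], "rotation": [0, 0, 0], "claw": 1}
    - {"offset": [-0.47, -1, 0], "rotation": [0, 0, 0], "claw": 1}
    - {"offset": [-0.47, -1, 0], "rotation": [0, 0, 0], "claw": 1}
    - {"offset": [-0.47, -1, 0], "rotation": [0, 0, 0], "claw": 1}
    - {"offset": [-0.47, -1, 0], "rotation": [0, 0, 0], "claw": 1}
    - {"offset": [-0.47, -1, 0], "rotation": [0, 0, 0], "claw": 1}

```text
clock: 3.85
eef_pos: [0.449, -0.21, 0.2266]
eef_rot: [[-0.902, 0.431, -0.024], [0.431, 0.902, -0.007], [0.018, -0.017, -1.0]]
contact_force: [0.0, 0.3, 0.6]
grip_width: 0.0916
```

```bash
cat > g.py <<'E'
import sys,numpy as np
from bench import robot
from scipy.spatial.transform import Rotation as Ro
s=robot.read_state();R=s["eef_rot"];p=s["eef_pos"];t=np.array(list(map(float,sys.argv[1:4])))
y=np.array([R[0,1],R[1,1],0]);y/=np.linalg.norm(y);z=np.array([0,0,-1.]);T=np.c_[np.cross(y,z),y,z]
print("t",s["clock"],"pos",p.round(4),"off units",(R.T@(t-p)/.025).round(2),"rot units",(Ro.from_matrix(R.T@T).as_rotvec(degrees=True)/6).round(3),"F",s["contact_force"].round(1),"w",s["grip_width"])
print("level-frame off",(T.T@(t-p)/.025).round(2), "yaw y",np.degrees(np.arctan2(y[1],y[0])).round(1))
E
python3 g.py 0.445 -0.270 0.15
```

```text
t 3.85 pos [ 0.449  -0.21    0.2266] off units [-0.94 -2.18  3.08] rot units [-0.159 -0.174 -0.001] F [0.  0.3 0.6] w 0.09162019195914266
level-frame off [-0.89 -2.23  3.06] yaw y 64.5
```

send_rows:
  plan:
    - {"offset": [-0.31, -0.73, 1], "rotation": [-0.16, -0.17, 0], "claw": 1}
    - {"offset": [-0.3, -0.75, 1], "rotation": [0, 0, 0], "claw": 1}
    - {"offset": [-0.29, -0.75, 1], "rotation": [0, 0, 0], "claw": 1}
    - {"offset": [0, 0, 0], "rotation": [0, 0, 0], "claw": 1}

```text
clock: 4.35
eef_pos: [0.4439, -0.2736, 0.1488]
eef_rot: [[-0.901, 0.434, -0.0], [0.434, 0.901, 0.001], [0.001, 0.001, -1.0]]
contact_force: [-0.1, 0.6, 0.7]
grip_width: 0.0919
```

```bash
python3 g.py 0.445 -0.270 0.063
```

```text
t 4.35 pos [ 0.4439 -0.2736  0.1488] off units [0.02 0.14 3.43] rot units [ 0.009 -0.009  0.   ] F [-0.1  0.6  0.7] w 0.09187027791218098
level-frame off [0.02 0.15 3.43] yaw y 64.3
```

send_rows:
  plan:
    - {"offset": [0, 0.05, 0.9], "rotation": [0, 0, 0], "claw": 1}
    - {"offset": [0, 0.05, 0.9], "rotation": [0, 0, 0], "claw": 1}
    - {"offset": [0, 0.04, 0.8], "rotation": [0, 0, 0], "claw": 1}
    - {"offset": [0, 0, 0.6], "rotation": [0, 0, 0], "claw": 1}
    - {"offset": [0, 0, 0], "rotation": [0, 0, 0], "claw": 1}

```text
clock: 4.97
eef_pos: [0.4478, -0.2685, 0.0707]
eef_rot: [[-0.901, 0.433, 0.004], [0.433, 0.901, -0.001], [-0.004, 0.001, -1.0]]
contact_force: [-0.0, -0.7, 0.7]
grip_width: 0.092
```

```bash
python3 g.py 0.445 -0.270 0.063; python3 - <<'E'
from bench import get_image
import cv2,numpy as np
o=[]
for n,(x0,x1,y0,y1) in {"top":(270,390,120,240),"scene":(125,245,90,210)}.items():
    p,d=get_image(n); o.append(cv2.resize(p[y0:y1,x0:x1,::-1],(400,400)))
cv2.imwrite("pics/pre.png",np.hstack(o))
E
```

```text
t 4.975 pos [ 0.4478 -0.2685  0.0707] off units [ 0.08 -0.1   0.31] rot units [ 0.009  0.034 -0.   ] F [-0.  -0.7  0.7] w 0.09199377293784863
level-frame off [ 0.08 -0.1   0.31] yaw y 64.3
```

View pics/pre.png

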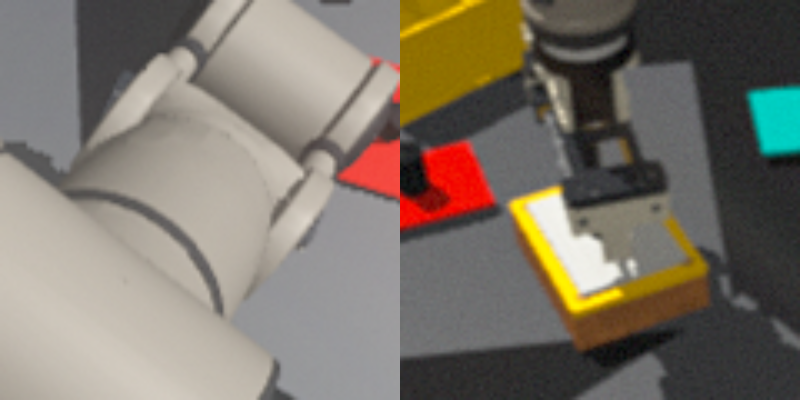

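The fingers straddle the knob above the plate (right crop, around (620,240)), and nothing is touching. I'll go down 7 mm more and close.

send_rows:
  plan:
    - {"offset": [0.08, -0.1, 0.26], "rotation": [0, 0.03, 0], "claw": 1}
    - {"offset": [0, 0, 0], "rotation": [0, 0, 0], "claw": 1}
  grip_force: 35

```text
clock: 5.32
eef_pos: [0.446, -0.2712, 0.0662]
eef_rot: [[-0.901, 0.433, 0.004], [0.433, 0.901, -0.002], [-0.005, -0.0, -1.0]]
contact_force: [-0.2, 0.2, -0.0]
grip_width: 0.092
```

send_rows:
  plan:
    - {"offset": [0, 0, 0], "rotation": [0, 0, 0], "claw": 0}
    - {"offset": [0, 0, 0], "rotation": [0, 0, 0], "claw": 0}
    - {"offset": [0, 0, 0], "rotation": [0, 0, 0], "claw": 0}
    - {"offset": [0, 0, 0], "rotation": [0, 0, 0], "claw": 0}
    - {"offset": [0, 0, 0], "rotation": [0, 0, 0], "claw": 0}
    - {"offset": [0, 0, 0], "rotation": [0, 0, 0], "claw": 0}
  grip_force: 35

```text
clock: 6.08
eef_pos: [0.4462, -0.2715, 0.0668]
eef_rot: [[-0.901, 0.433, 0.005], [0.433, 0.901, -0.003], [-0.006, -0.0, -1.0]]
contact_force: [0.2, -0.0, -0.2]
grip_width: 0.0364
```

```bash
python3 g.py 0.445 -0.270 0.09
```

```text
t 6.075 pos [ 0.4462 -0.2715  0.0668] off units [ 0.06  0.03 -0.93] rot units [-0.004  0.056  0.   ] F [ 0.2 -0.  -0.2] w 0.03640071331199615
level-frame off [ 0.07  0.03 -0.93] yaw y 64.3
```

Still closing.

send_rows:
  plan:
    - {"offset": [0, 0, 0], "rotation": [0, 0.05, 0], "claw": 0}
    - {"offset": [0, 0, 0], "rotation": [0, 0, 0], "claw": 0}
    - {"offset": [0, 0, 0], "rotation": [0, 0, 0], "claw": 0}
    - {"offset": [0, 0, 0], "rotation": [0, 0, 0], "claw": 0}
  grip_force: 35

```text
clock: 6.58
eef_pos: [0.4461, -0.2715, 0.0668]
eef_rot: [[-0.901, 0.433, -0.0], [0.433, 0.901, -0.001], [-0.0, -0.001, -1.0]]
contact_force: [-1.2, -0.3, 0.9]
grip_width: 0.0297
```

```bash
python3 g.py 0.446 -0.271 0.10
```

```text
t 6.575 pos [ 0.4461 -0.2715  0.0668] off units [ 0.01  0.02 -1.33] rot units [-0.005  0.     0.   ] F [-1.2 -0.3  0.9] w 0.029683767098042105
level-frame off [ 0.01  0.02 -1.33] yaw y 64.3
```

Gripped at 29.7 mm, which matches the 30 mm knob. Now a slow lift, straight up.

send_rows:
  plan:
    - {"offset": [0, 0, -0.25], "rotation": [0, 0, 0], "claw": 0}
    - {"offset": [0, 0, -0.35], "rotation": [0, 0, 0], "claw": 0}
    - {"offset": [0, 0, -0.4], "rotation": [0, 0, 0], "claw": 0}
    - {"offset": [0, 0, -0.6], "rotation": [0, 0, 0], "claw": 0}
    - {"offset": [0, 0, -0.8], "rotation": [0, 0, 0], "claw": 0}
    - {"offset": [0, 0, -0.8], "rotation": [0, 0, 0], "claw": 0}
    - {"offset": [0, 0, -0.8], "rotation": [0, 0, 0], "claw": 0}
    - {"offset": [0, 0, -0.6], "rotation": [0, 0, 0], "claw": 0}
    - {"offset": [0, 0, -0.4], "rotation": [0, 0, 0], "claw": 0}
    - {"offset": [0, 0, 0], "rotation": [0, 0, 0], "claw": 0}

```text
clock: 7.82
eef_pos: [0.4456, -0.2708, 0.1999]
eef_rot: [[-0.901, 0.433, 0.0], [0.433, 0.901, -0.001], [-0.001, -0.0, -1.0]]
contact_force: [-0.9, 0.7, -2.9]
grip_width: 0.0296
```

```bash
python3 g.py 0.491 0.298 0.19; python3 - <<'E'
from bench import get_image
import cv2,numpy as np
p,d=get_image("scene"); cv2.imwrite("pics/lift.png",cv2.resize(p[60:240,100:340,::-1],(720,540)))
E
```

```text
t 7.825 pos [ 0.4456 -0.2708  0.1999] off units [ 8.22 21.29  0.38] rot units [-0.005  0.006  0.   ] F [-0.9  0.7 -2.9] w 0.029559744425962
level-frame off [ 8.22 21.29  0.39] yaw y 64.3
```

View pics/lift.png

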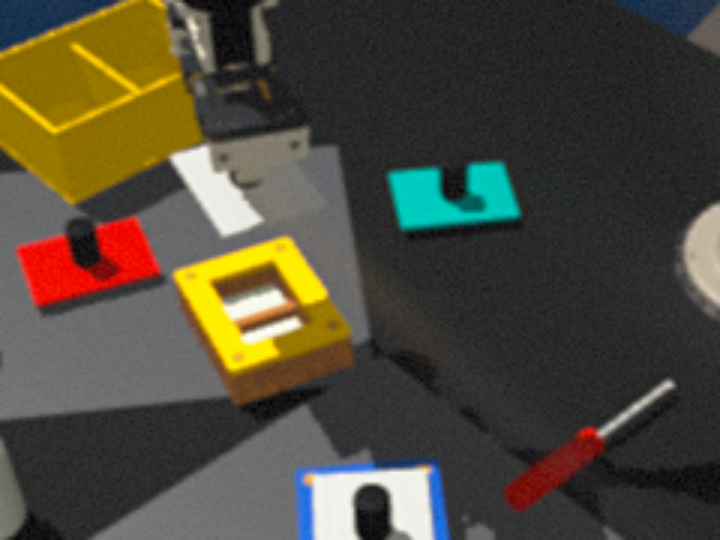

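The cover hangs level at (245,195) in the crop, and the fixture's opening is empty at (260,310). Next, carry it over to the pad.

send_rows:
  plan:
    - {"offset": [0.15, 0.4, 0], "rotation": [0, 0, 0], "claw": 0}
    - {"offset": [0.25, 0.65, 0], "rotation": [0, 0, 0], "claw": 0}
    - {"offset": [0.35, 0.9, 0], "rotation": [0, 0, 0], "claw": 0}
    - {"offset": [0.35, 0.9, 0], "rotation": [0, 0, 0], "claw": 0}
    - {"offset": [0.35, 0.9, 0], "rotation": [0, 0, 0], "claw": 0}
    - {"offset": [0.35, 0.9, 0], "rotation": [0, 0, 0], "claw": 0}
    - {"offset": [0.35, 0.9, 0], "rotation": [0, 0, 0], "claw": 0}
    - {"offset": [0.35, 0.9, 0], "rotation": [0, 0, 0], "claw": 0}
    - {"offset": [0.35, 0.9, 0], "rotation": [0, 0, 0], "claw": 0}
    - {"offset": [0.35, 0.9, 0], "rotation": [0, 0, 0], "claw": 0}

```text
clock: 9.12
eef_pos: [0.4586, -0.0326, 0.1954]
eef_rot: [[-0.902, 0.432, -0.01], [0.432, 0.902, 0.008], [0.012, 0.003, -1.0]]
contact_force: [0.7, 0.0, -2.9]
grip_width: 0.0299
```

```bash
python3 g.py 0.491 0.298 0.19
```

```text
t 9.125 pos [ 0.4586 -0.0326  0.1954] off units [ 4.54 12.49  0.3 ] rot units [ 0.025 -0.114  0.   ] F [ 0.7  0.  -2.9] w 0.029919146840682496
level-frame off [ 4.54 12.49  0.22] yaw y 64.4
```

send_rows:
  plan:
    - {"offset": [0.33, 0.9, 0], "rotation": [0.02, -0.11, 0], "claw": 0}
    - {"offset": [0.33, 0.9, 0], "rotation": [0, 0, 0], "claw": 0}
    - {"offset": [0.33, 0.9, 0], "rotation": [0, 0, 0], "claw": 0}
    - {"offset": [0.33, 0.9, 0], "rotation": [0, 0, 0], "claw": 0}
    - {"offset": [0.33, 0.9, 0], "rotation": [0, 0, 0], "claw": 0}
    - {"offset": [0.33, 0.9, 0], "rotation": [0, 0, 0], "claw": 0}
    - {"offset": [0.33, 0.9, 0], "rotation": [0, 0, 0], "claw": 0}
    - {"offset": [0.33, 0.9, 0], "rotation": [0, 0, 0], "claw": 0}
    - {"offset": [0.33, 0.9, 0], "rotation": [0, 0, 0], "claw": 0}
    - {"offset": [0.33, 0.9, 0], "rotation": [0, 0, 0], "claw": 0}

```text
clock: 10.38
eef_pos: [0.4704, 0.2243, 0.1921]
eef_rot: [[-0.905, 0.425, -0.011], [0.425, 0.905, 0.002], [0.011, -0.003, -1.0]]
contact_force: [0.6, 0.3, -2.9]
grip_width: 0.029
```

```bash
python3 g.py 0.491 0.298 0.1
```

```text
t 10.375 pos [0.4704 0.2243 0.1921] off units [0.47 3.03 3.68] rot units [-0.026 -0.101 -0.   ] F [ 0.6  0.3 -2.9] w 0.029009862513118677
level-frame off [0.5  3.02 3.68] yaw y 64.9
```

send_rows:
  plan:
    - {"offset": [0.12, 0.8, 0.2], "rotation": [-0.03, -0.1, 0], "claw": 0}
    - {"offset": [0.12, 0.8, 0.5], "rotation": [0, 0, 0], "claw": 0}
    - {"offset": [0.12, 0.7, 0.6], "rotation": [0, 0, 0], "claw": 0}
    - {"offset": [0.1, 0.5, 0.6], "rotation": [0, 0, 0], "claw": 0}
    - {"offset": [0, 0.2, 0.6], "rotation": [0, 0, 0], "claw": 0}
    - {"offset": [0, 0, 0.6], "rotation": [0, 0, 0], "claw": 0}
    - {"offset": [0, 0, 0.4], "rotation": [0, 0, 0], "claw": 0}
    - {"offset": [0, 0, 0], "rotation": [0, 0, 0], "claw": 0}
    - {"offset": [0, 0, 0], "rotation": [0, 0, 0], "claw": 0}

```text
clock: 11.5
eef_pos: [0.4885, 0.3022, 0.0962]
eef_rot: [[-0.906, 0.423, -0.006], [0.423, 0.906, -0.002], [0.004, -0.004, -1.0]]
contact_force: [-0.4, 0.9, -3.4]
grip_width: 0.0296
```

```bash
python3 g.py 0.491 0.298 0.045; python3 - <<'E'
from bench import get_image
import cv2,numpy as np
o=[]
for n,(x0,x1,y0,y1) in {"top":(70,210,100,240),"scene":(260,420,220,380)}.items():
    p,d=get_image(n); o.append(cv2.resize(p[y0:y1,x0:x1,::-1],(400,400)))
cv2.imwrite("pics/over.png",np.hstack(o))
E
```

```text
t 11.5 pos [0.4885 0.3022 0.0962] off units [-0.17 -0.1   2.05] rot units [-0.043 -0.043 -0.   ] F [-0.4  0.9 -3.4] w 0.029570687239537697
level-frame off [-0.16 -0.11  2.05] yaw y 65.0
```

View pics/over.png

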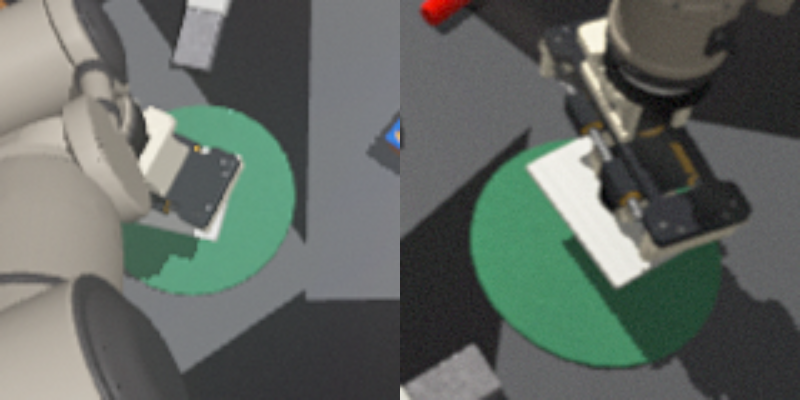

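The cover is held level above the pad (plate at about (600,200) in the right crop, pad centred near (597,255)). I'll lower it while correcting xy.

send_rows:
  plan:
    - {"offset": [-0.1, -0.1, 0.4], "rotation": [-0.04, -0.04, 0], "claw": 0}
    - {"offset": [-0.07, 0, 0.5], "rotation": [0, 0, 0], "claw": 0}
    - {"offset": [0, 0, 0.5], "rotation": [0, 0, 0], "claw": 0}
    - {"offset": [0, 0, 0.4], "rotation": [0, 0, 0], "claw": 0}
    - {"offset": [0, 0, 0.1], "rotation": [0, 0, 0], "claw": 0}
    - {"offset": [0, 0, 0], "rotation": [0, 0, 0], "claw": 0}

```text
clock: 12.35
eef_pos: [0.4915, 0.2978, 0.0455]
eef_rot: [[-0.906, 0.423, 0.0], [0.423, 0.906, 0.0], [-0.0, 0.0, -1.0]]
contact_force: [-0.6, -0.0, -2.3]
grip_width: 0.0295
```

```bash
python3 g.py 0.491 0.298 0.036
```

```text
t 12.35 pos [0.4915 0.2978 0.0455] off units [ 0.02 -0.    0.38] rot units [ 0.003  0.003 -0.   ] F [-0.6 -0.  -2.3] w 0.029480028636493134
level-frame off [ 0.02 -0.    0.38] yaw y 65.0
```

Level and centred, with about 9 mm to go. I'll ease it down until it touches.

send_rows:
  plan:
    - {"offset": [0, 0, 0.12], "rotation": [0, 0, 0], "claw": 0}
    - {"offset": [0, 0, 0.12], "rotation": [0, 0, 0], "claw": 0}
    - {"offset": [0, 0, 0.08], "rotation": [0, 0, 0], "claw": 0}
    - {"offset": [0, 0, 0], "rotation": [0, 0, 0], "claw": 0}

```text
clock: 12.85
eef_pos: [0.492, 0.2982, 0.0379]
eef_rot: [[-0.906, 0.422, 0.002], [0.422, 0.906, 0.001], [-0.002, 0.002, -1.0]]
contact_force: [-0.2, 1.7, -2.1]
grip_width: 0.0294
```

send_rows:
  plan:
    - {"offset": [0, 0, 0.06], "rotation": [0, 0, 0], "claw": 0}
    - {"offset": [0, 0, 0], "rotation": [0, 0, 0], "claw": 0}

```text
clock: 13.1
eef_pos: [0.4921, 0.2982, 0.0364]
eef_rot: [[-0.906, 0.422, 0.002], [0.422, 0.906, 0.001], [-0.002, 0.002, -1.0]]
contact_force: [-0.1, -0.3, -3.7]
grip_width: 0.0294
```

send_rows:
  plan:
    - {"offset": [0, 0, 0.06], "rotation": [0, 0, 0], "claw": 0}
    - {"offset": [0, 0, 0], "rotation": [0, 0, 0], "claw": 0}

```text
clock: 13.35
eef_pos: [0.4924, 0.2984, 0.036]
eef_rot: [[-0.906, 0.422, 0.003], [0.422, 0.906, 0.002], [-0.002, 0.003, -1.0]]
contact_force: [0.7, -0.3, -3.7]
grip_width: 0.0291
```

send_rows:
  plan:
    - {"offset": [0, 0, 0.06], "rotation": [0.02, 0.02, 0], "claw": 0}
    - {"offset": [0, 0, 0.04], "rotation": [0, 0, 0], "claw": 0}

```text
clock: 13.6
eef_pos: [0.4925, 0.2986, 0.0357]
eef_rot: [[-0.907, 0.422, 0.001], [0.422, 0.907, 0.001], [-0.001, 0.001, -1.0]]
contact_force: [-3.3, -1.4, 6.5]
grip_width: 0.0292
```

send_rows:
  plan:
    - {"offset": [0, 0, 0.06], "rotation": [0, 0, 0], "claw": 0}

```text
clock: 13.72
eef_pos: [0.4925, 0.2986, 0.0357]
eef_rot: [[-0.907, 0.422, 0.002], [0.422, 0.907, 0.001], [-0.001, 0.002, -1.0]]
contact_force: [-5.3, -2.3, 14.2]
grip_width: 0.0298
```

Contact is clear: z has stalled at the expected 35.7 mm and the force now points up. I'll relax and open slowly.

send_rows:
  plan:
    - {"offset": [0, 0, 0], "rotation": [0, 0, 0], "claw": 0}
    - {"offset": [0, 0, 0], "rotation": [0, 0, 0], "claw": 0.5}
    - {"offset": [0, 0, 0], "rotation": [0, 0, 0], "claw": 0.7}
    - {"offset": [0, 0, 0], "rotation": [0, 0, 0], "claw": 1}
    - {"offset": [0, 0, 0], "rotation": [0, 0, 0], "claw": 1}
    - {"offset": [0, 0, 0], "rotation": [0, 0, 0], "claw": 1}
    - {"offset": [0, 0, 0], "rotation": [0, 0, 0], "claw": 1}
    - {"offset": [0, 0, 0], "rotation": [0, 0, 0], "claw": 1}

```text
clock: 14.72
eef_pos: [0.4934, 0.2989, 0.036]
eef_rot: [[-0.907, 0.422, 0.004], [0.422, 0.907, 0.002], [-0.003, 0.003, -1.0]]
contact_force: [-0.2, -0.3, 0.3]
grip_width: 0.0908
```

```bash
python3 g.py 0.4925 0.2986 0.2
```

```text
t 14.725 pos [0.4934 0.2989 0.036 ] off units [ 0.01 -0.01 -6.56] rot units [ 0.028  0.025 -0.   ] F [-0.2 -0.3  0.3] w 0.09076787821264315
level-frame off [ 0.03 -0.03 -6.56] yaw y 65.0
```

Up, and then back towards the base side, so the top camera can see the pad.

send_rows:
  plan:
    - {"offset": [0, 0, -0.4], "rotation": [0.02, 0.02, 0], "claw": 1}
    - {"offset": [0, 0, -0.7], "rotation": [0, 0, 0], "claw": 1}
    - {"offset": [0, 0, -1], "rotation": [0, 0, 0], "claw": 1}
    - {"offset": [0, 0, -1], "rotation": [0, 0, 0], "claw": 1}
    - {"offset": [0, 0, -1], "rotation": [0, 0, 0], "claw": 1}
    - {"offset": [0, 0, -1], "rotation": [0, 0, 0], "claw": 1}
    - {"offset": [0, 0, -1], "rotation": [0, 0, 0], "claw": 1}
    - {"offset": [0, 0, -1], "rotation": [0, 0, 0], "claw": 1}
    - {"offset": [0, 0, 0], "rotation": [0, 0, 0], "claw": 1}

```text
clock: 15.85
eef_pos: [0.4934, 0.2989, 0.225]
eef_rot: [[-0.907, 0.422, 0.004], [0.422, 0.907, 0.002], [-0.003, 0.004, -1.0]]
contact_force: [-0.4, 0.3, 0.4]
grip_width: 0.0918
```

send_rows:
  plan:
    - {"offset": [0.8, 0, 0], "rotation": [0, 0, 0], "claw": 1}
    - {"offset": [1, 0, 0], "rotation": [0, 0, 0], "claw": 1}
    - {"offset": [1, 0, 0], "rotation": [0, 0, 0], "claw": 1}
    - {"offset": [1, 0, 0], "rotation": [0, 0, 0], "claw": 1}
    - {"offset": [1, 0, 0], "rotation": [0, 0, 0], "claw": 1}
    - {"offset": [1, 0, 0], "rotation": [0, 0, 0], "claw": 1}
    - {"offset": [1, 0, 0], "rotation": [0, 0, 0], "claw": 1}
    - {"offset": [1, 0, 0], "rotation": [0, 0, 0], "claw": 1}
    - {"offset": [0, 0, 0], "rotation": [0, 0, 0], "claw": 1}

```text
clock: 16.98
eef_pos: [0.2964, 0.3822, 0.2154]
eef_rot: [[-0.908, 0.419, -0.015], [0.42, 0.908, -0.008], [0.01, -0.013, -1.0]]
contact_force: [-0.1, -0.4, -0.6]
grip_width: 0.0917
```

```bash
python3 - <<'E'
from h import *
from bench import get_image,robot
for n in("top","scene"):
    p,d=get_image(n); cv2.imwrite(f"pics/end_{n}.png",p[:,:,::-1])
    H,S,V=cv2.split(cv2.cvtColor(p,cv2.COLOR_RGB2HSV))
    g=(H>60)&(H<85)&(S>80)&(V>25)
    if n=="top": g[:,200:]=0
    else: g[:250]=0
    c=cv2.convexHull(big(g));e=cv2.fitEllipse(np.array([ray(n,u,v,.006)[:2] for u,v in c[:,0]]).astype(np.float32));print(n,"pad",e)
    m=np.zeros(H.shape,np.uint8);cv2.fillPoly(m,[c],1)
    cp=camera_params(n);K=cp["K"];vv,uu=np.nonzero((m>0)&(d>0));z=d[vv,uu]
    X=np.c_[(uu-K[0,2])/K[0,0]*z,(vv-K[1,2])/K[1,1]*z,z]@cp["orientation"].T+cp["position"]
    t=X[(X[:,2]>.014)&(X[:,2]<.028)&(S[vv,uu]<70)]
    print("plate pts",len(t),"rect",cv2.minAreaRect(t[:,:2].astype(np.float32)))
    A=np.c_[t[:,:2]-t[:,:2].mean(0),np.ones(len(t))];print("plane",np.linalg.lstsq(A,t[:,2],rcond=None)[0])
    k=X[X[:,2]>.05];k=k[k[:,2]<.08];print("knob top",len(k),((k.min(0)+k.max(0))/2).round(4))
print(robot.read_state()["clock"],robot.read_state()["contact_force"])
E
```

```text
top pad ((0.4892553389072418, 0.29648616909980774), (0.20738118886947632, 0.20859454572200775), 21.274871826171875)
plate pts 1003 rect ((0.49208593368530273, 0.2988169193267822), (0.1211162805557251, 0.09102053195238113), 75.87203979492188)
plane [-0.00090663  0.00135617  0.01831104]
knob top 84 [0.4906 0.2988 0.0578]
scene pad ((0.4925321936607361, 0.299274206161499), (0.20934021472930908, 0.21148169040679932), 20.730266571044922)
plate pts 2034 rect ((0.4917248785495758, 0.3005610406398773), (0.12182321399450302, 0.09260749816894531), 76.00772094726562)
plane [ 0.00116905 -0.0016      0.01856628]
knob top 178 [0.4929 0.3013 0.0573]
17.075 [ 0.1729184  -0.42032623  0.61165844]
```

View pics/end_top.png

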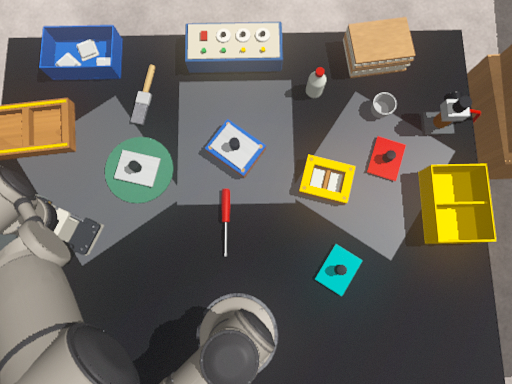

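View pics/end_scene.png

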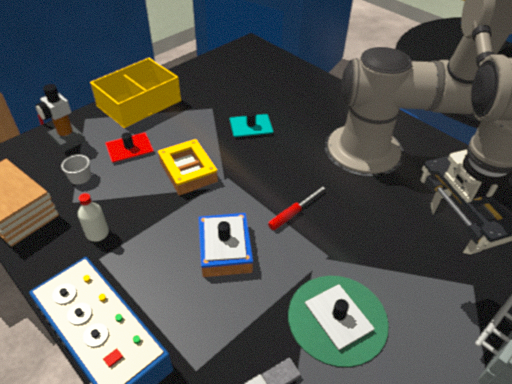

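The cover lies flat and upright in the middle of the pad, at (137,168) in top and (340,317) in scene. It is 1–4 mm off centre and its plate top is at 18–19 mm, as expected. The yellow fixture is open and the blue cover is still in place at (235,146). Handing in.

```bash
python3 -c "
from bench import robot
print(robot.job_done())"
```

```text
the job is handed in; nothing more can be done
None
```

I lifted the yellow-rimmed fixture's cover off by its knob and lowered it onto the green pad. I let go only after contact was clear: upward force, and the height stalled where expected. I handed the job in at about 17 s on the robot's clock, with the gripper empty and clear of everything.

**Last checks:**
- **Cover:** it lies flat and right side up, with its plate top at 18–19 mm (19 mm expected) and a slope under 0.2%.
- **Centring:** the plate is about 4 mm from the pad's centre by the top camera and about 1.5 mm by the scene camera. The two cameras place the pad itself about 4 mm apart, roughly what the 2 mm calibration allows.
- **Rest of the scene:** the yellow fixture is open, and the blue, red and turquoise covers look untouched.
- **Forces:** the highest reading was about 15 N, when the cover was pressed onto the pad. I only saw readings at the end of each move.

No check failed.

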